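# Hang the tamper in its ring holder

### The job

The coffee tamper was left upside down in the sleeve of the white cup rack. Lift it out and put it away in its brass ring holder: feel its handle gently down through the ring and lower it until the head rests on the ring, then let go. Do not drop it or force it against the ring, and leave the jug, cup and bowl where they stand.

Things in the scene. Friction and masses are not known exactly. Their poses are not given: they have to be found in the camera images.
- tamper: Loose coffee tamper, 0.25-0.45 kg, upside down: steel head (disc 52 mm across, 28 mm tall) above a straight dark wood handle 26 mm across, 75 mm long, flat square-edged end. Origin on the axis in the shoulder plane, where the head's flat underside meets the handle; +z points from handle to head: head z 0 to 28 mm, handle 0 to -75 mm. Round, yaw is free. Grip the head's sides from above
- handle_end (a point): Centre of the flat free end of the tamper's handle, 75 mm below the tamper's origin
- rack: White plastic cup rack, fixed, 100 mm (x) by 190 mm (y), origin at the centre of its underside, z up. Plate top 86 mm up. A round sleeve, 45 mm outside, 34 mm inside, stands at y = -45 mm, rim 110 mm up; at the start the tamper's handle hangs loosely in it, head on the rim. An empty cup opening 56 mm wide is at y = +45 mm
- holder: Steel tamper holder, fixed: base plate 115 x 80 x 10 mm (x -35 to +80 mm), 24 mm post at x = +60 mm, up to 105 mm high, and an arm (14 mm wide, top 14 mm below the rim) from it towards -x to an upright brass ring: 42 mm outside, 30.4 mm inside, 24 mm tall, open at both ends, no chamfer, rigid. Origin on the work surface under the nominal ring centre (see ring_nominal), z up
- ring_nominal (a point): Nominal centre of the ring's upper rim, 110 mm above the holder's origin. The real ring is NOT exactly there, its clamp was set by eye: its centre is off by an unknown amount of up to 7 mm either way along the holder's x and, independently, y, and its rim up to 3 mm higher or lower. It is level and does not give. Find its real place by touch or by eye
- jug: Bystander: steel milk frother jug with black lid and button, 82 mm wide, 125 mm tall, handle reaching 69 mm out along its +x; origin at the centre of its underside
- cup: Bystander: white ceramic espresso cup with a handle, 62 mm wide, 55 mm tall; origin at the centre of its underside
- bowl: Bystander: small olive wood bowl, 96 mm wide, 40 mm tall; origin at the centre of its underside

How it is judged:
By the outcome, as a careful person would: the job done as asked, in the order asked, and still so for the second after the job is handed in, with the robot touching nothing.
It also fails if it takes over 72 s, if anything falls off the work surface, if the arm or the gripper's body presses on something with over 40 N, if the wrist force passes 120 N, or if a joint passes its speed limit or range.

### The arm

A 7-joint arm with a two-finger parallel gripper is mounted at the origin on the work surface. World frame = base frame: x ahead of the robot, y to its left, z up, the work surface at z = 0. Lengths are in m, angles in rad, forces in N, time in s.
With the tool pointing down it reaches from about 0.425 to 0.875 m from the base axis. Payload 9.9 kg.
Tool frame: the origin (TCP) lies on the centre line of the jaws, within the pads' length; the fingertips stand 14 mm ahead of it and the grasp point (between the pads) lies 5 mm behind it; z points along the fingers, y is the direction in which the jaws open and shut (so a half turn about z gives the same grasp; the last joint's range is limited). The gripper opens to 85 mm and grips with 20 to 120 N. Pads are 22 mm wide; open, the fingers measure 114 mm over their backs; the gripper's body (76 mm by 85 mm) begins 54 mm behind the grasp point. The pads swing forward as they close: fully open they stand 13 mm farther back than shut.
Start: joints at [1.252, 0.576, 0.025, 1.437, -0.015, 1.129, -0.057], TCP at [0.157, -0.656, 0.245] pointing down, gripper open.
Joint ranges: [-2.76, 2.76], [-0.34, 2.15], [-1.52, 1.57], [0.19, 2.46], [-1.09, 4.23], [0.17, 1.99], [-2.82, 2.82]. Speed limits (rad/s): [2.22, 2.22, 3.01, 3.01, 3.14, 3.14, 3.14].

### API

Orientations are given as a unit quaternion [x, y, z, w].
In Python, from station import env gives the robot as it stands. The module is installed in compiled form; this text tells all that it offers.
- The arm moves only by the tool servo_tool, never from a script. Its argument "rows" is a list of rows, each a list of 5 numbers: the shift along the tool's x, y, z in m, then the turn about the tool's z in rad, then the finger opening in m, from 0 to 0.0854. In form: [[tx, ty, tz, turn, claw], ...]. A call has 1 to 5 rows; each row shifts and turns the commanded pose from where the row before left it, along the tool's axes as they then stand; what a row does not reach is not made up. A row lasts 1/8 s, in which the tool goes at most 62.5 mm and 10.7 degrees, less where a joint would pass 70% of its speed; a pose out of reach is approached as far as the arm can. A call is refused whole if a number of a shift passes 0.0625 or a number of a turn 0.188, either way. A call with a gripper value outside its range is refused whole. The fingers move at their own pace and stop on an object; "force" is the grip in N (left out, the last holds). Time passes only in rows, so rows that do not move let the fingers close. It gives the time, the measured TCP pose, the force and the opening at its end, in the units of the state.
- env.get_obs(): the state, without advancing time (a new reading comes with each control period).
- env.capture(name): name is "scene" or "top" or "wrist"; returns a dict with "color" (420x560x3 uint8, red, green, blue), "camera_matrix" (3x3 intrinsics, pixels), "k1" (the pictures are not rectified: a ray, as slopes to the right and down, at radius r is drawn at 1 + k1 r^2 times it, then the intrinsics apply), "cam_to_world" (4x4, takes a point from camera to world coordinates); the wrist camera has in their place "tool_from_camera" (4x4, takes a point from camera to tool coordinates, whose origin is the TCP and whose axes are the flange's). Camera axes: x right, y up, looking along -z (the intrinsics and any distortion apply to the point x, -y, -z); pixel columns grow to the right and rows downward; lengths in m; the calibration is good to about 2 mm. A picture is of the moment at which its call begins: read the wrist's pose just before it. There is no depth.
- env.hand_in(): hands the job in, once; it reports no verdict.
The state is a dict: "t": time; "joints": joint angles; "dq": joint speeds; "tau": joint torques, N m; "position": TCP position; "orientation": TCP orientation; "ft_force": force on the tool from outside, world axes, zero at the start; "torque": the same for the moment, N m; "gripper_width": finger opening in m.
Only numpy, scipy, OpenCV 4.12 (cv2) and the standard library are available. Lean on these libraries where they do the work, as an engineer would, in place of code of your own. Each camera call takes 0.05 s, during which the arm holds its last target. There are 200 camera calls.

## Working session

There is one attempt and no reset: what is moved stays moved. The work goes in short steps, Python scripts to look and compute and a tool call to move; the robot and the scene stay as the last step left them, time stands still between calls to the robot, and variables do not carry over. Pictures are saved under pics/ and viewed, about 8 in all and at most 12, crops included, and the job is handed in when it is done.

Besides the shell and the picture viewer there is one more tool, called after "Request:" as name([rows], argument=value, ...), one row to a line, values as JSON. servo_tool: Moves the arm, as the interface text tells. Its arguments: {"type":"object","properties":{"rows":{"type":"array","items":{"type":"array","items":{"type":"number"}}},"force":{"type":"number"}},"required":["rows"]}

```bash
mkdir -p pics
cat > h.py <<'E'
import numpy as np, cv2
from station import env
from scipy.spatial.transform import Rotation as R
def snap(n,f):
    o=env.get_obs(); c=env.capture(n); cv2.imwrite('pics/'+f,c['color'][:,:,::-1])
    M=c.get('cam_to_world')
    if M is None:
        T=np.eye(4);T[:3,:3]=R.from_quat(o['orientation']).as_matrix();T[:3,3]=o['position'];M=T@np.array(c['tool_from_camera'])
    np.savez('pics/'+f[:-4]+'.npz',K=c['camera_matrix'],k1=c['k1'],M=M); return o
def ray(f,u,v):
    d=np.load('pics/'+f+'.npz');K=d['K'];M=d['M']
    y=np.array([(u-K[0,2])/K[0,0],(v-K[1,2])/K[1,1]]);s=y.copy()
    for _ in range(30): s=y/(1+d['k1']*(s@s))
    return M[:3,3],M[:3,:3]@np.array([s[0],-s[1],-1])
def atz(f,u,v,z):
    o,r=ray(f,u,v); return o+r*(z-o[2])/r[2]
def proj(f,p):
    d=np.load('pics/'+f+'.npz');K=d['K'];M=d['M']
    q=M[:3,:3].T@(np.array(p)-M[:3,3]);s=np.array([q[0],-q[1]])/-q[2];s=s*(1+d['k1']*(s@s))
    return K[0,0]*s[0]+K[0,2],K[1,1]*s[1]+K[1,2]
E
python3 - <<'E'
from h import *
o=snap('scene','s1.png');snap('top','t1.png');snap('wrist','w1.png')
print({k:np.round(v,3) for k,v in o.items()})
for f in('s1','t1','w1'):
    d=np.load('pics/%s.npz'%f);print(f,d['K'][0],d['k1'],np.round(d['M'],3).tolist())
a=cv2.imread('pics/s1.png');b=cv2.imread('pics/t1.png')
E
```

```text
{'t': np.float64(0.0), 'joints': array([ 1.252,  0.577,  0.025,  1.438, -0.015,  1.129, -0.057]), 'dq': array([ 0.   , -0.   , -0.   ,  0.   , -0.001, -0.   , -0.   ]), 'tau': array([ 1.0000e-03, -7.6576e+01,  2.2510e+00, -2.8597e+01,  1.5000e-02,
        1.3000e-02,  0.0000e+00]), 'position': array([ 0.157, -0.656,  0.244]), 'orientation': array([ 0.993,  0.117, -0.   , -0.001]), 'ft_force': array([-0.45 ,  0.242, -0.434]), 'torque': array([-0.095, -0.013,  0.004]), 'gripper_width': np.float64(0.085)}
s1 [466.38000061   0.         286.52198972] -0.0887821998199126 [[-0.178, -0.831, 0.527, 1.122], [0.984, -0.147, 0.1, 0.13], [-0.006, 0.537, 0.844, 0.997], [0.0, 0.0, 0.0, 1.0]]
t1 [468.03882584   0.         282.07949971] -0.053011272025777795 [[0.029, 0.998, -0.058, 0.525], [-0.999, 0.03, 0.018, 0.032], [0.019, 0.057, 0.998, 1.078], [0.0, 0.0, 0.0, 1.0]]
w1 [293.06168549   0.         278.28603724] -0.05979394384811925 [[0.234, 0.921, 0.312, 0.238], [-0.972, 0.222, 0.074, -0.637], [-0.002, -0.321, 0.947, 0.373], [0.0, 0.0, 0.0, 1.0]]
```

View pics/t1.png

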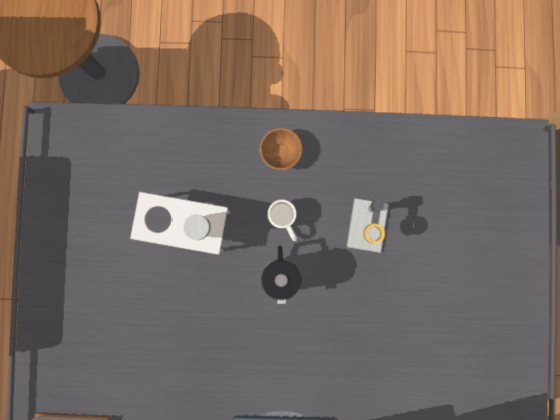

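View pics/s1.png

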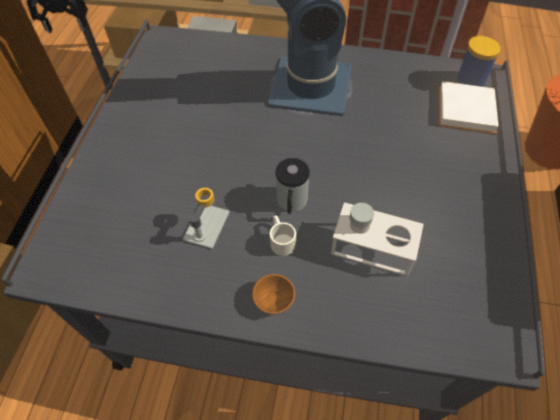

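The top view shows the tamper head at about (197,228), the ring at (374,234), the jug at (281,280) and the cup at (281,214). The scene view agrees: head (362,216), ring (205,197).

Run:
```python
from h import *
for f in('t1','s1'):
    im=cv2.cvtColor(cv2.imread('pics/%s.png'%f),cv2.COLOR_BGR2HSV)
    roi=(slice(215,255),slice(350,395)) if f=='t1' else (slice(180,212),slice(188,222))
    h=im[roi];m=((h[...,0]>15)&(h[...,0]<32)&(h[...,1]>120)).astype(np.uint8)
    c=max(cv2.findContours(m,cv2.RETR_EXTERNAL,cv2.CHAIN_APPROX_NONE)[0],key=len)
    e=cv2.minEnclosingCircle(c);b=cv2.boundingRect(c)
    u=e[0][0]+roi[1].start;v=e[0][1]+roi[0].start
    print(f,u,v,e[1],b,atz(f,u,v,.11 if f=='t1' else .105))
print('tamper',atz('t1',197,228,.138),atz('s1',362,211,.138))
for n,u,v,z in(('rackc',180,223,.086),('jug',281,280,.125),('cup',281,214,.055),('bowl',281,149,.04),('post',370,208,.105)): print(n,atz('t1',u,v,z))
# holder base corners, rack corners
for u,v in((355,199),(388,203),(383,252),(348,247)): print('base',atz('t1',u,v,.01))
for u,v in((138,192),(228,206),(221,254),(131,240)): print('rack',atz('t1',u,v,.086))
a=cv2.imread('pics/t1.png')
x=cv2.resize(a[180:270,340:440],None,fx=4,fy=4,interpolation=3);y=cv2.resize(a[180:270,120:220],None,fx=4,fy=4,interpolation=3)
cv2.imwrite('pics/c1.png',np.hstack([y,x]))
```

```text
t1 374.1499996185303 233.5 10.453449249267578 (14, 9, 21, 19) [ 0.53636361 -0.17751003  0.11      ]
s1 204.5 196.5 10.12432861328125 (7, 8, 19, 19) [ 0.5379739 -0.1762041  0.105    ]
tamper [0.53677733 0.18525421 0.138     ] [0.53694526 0.18881269 0.138     ]
rackc [0.54692882 0.23011082 0.086     ]
jug [0.43671738 0.01363842 0.125     ]
cup [0.57384219 0.01640645 0.055     ]
bowl [0.72031451 0.02038287 0.04      ]
post [ 0.58954132 -0.16887644  0.105     ]
base [ 0.61554139 -0.15342077  0.01      ]
base [ 0.60864606 -0.23011691  0.01      ]
base [ 0.49577286 -0.22042075  0.01      ]
base [ 0.50504242 -0.13956452  0.01      ]
rack [0.61011541 0.32231819 0.086     ]
rack [0.58600466 0.12980242 0.086     ]
rack [0.48413092 0.14102697 0.086     ]
rack [0.5078622  0.33251225 0.086     ]
```

View pics/c1.png

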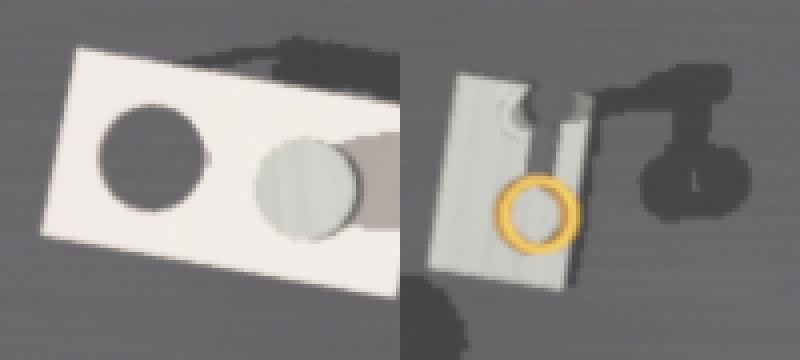

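The crop shows the ring with its inner hole at about (374,233) and the tamper head at about (196.5,227). Both views put the ring near (0.537,-0.177) and the tamper near (0.537,0.186). I'll pass over the ring first for a close look.

Request:
servo_tool([
  [0.048,-0.0375,0,0,0.085],
  [0.048,-0.0375,0,0,0.085],
  [0.048,-0.0375,0,0,0.085],
  [0.048,-0.0375,0,0,0.085],
  [0.048,-0.0375,0,0,0.085],
])

```text
t: 0.78
position: [0.3478, -0.4166, 0.2453]
orientation: [0.993, 0.117, 0.0, 0.0]
ft_force: [1.5, 0.1, -0.1]
gripper_width: 0.0848
```

Request:
servo_tool([
  [0.048,-0.0375,0,0,0.085],
  [0.048,-0.0375,0,0,0.085],
  [0.048,-0.0375,0,0,0.085],
  [0.048,-0.0375,0,0,0.085],
  [0,0,0,0,0.085],
])

```text
t: 1.4
position: [0.5018, -0.2223, 0.245]
orientation: [0.993, 0.122, 0.001, -0.001]
ft_force: [0.1, -0.5, -0.2]
gripper_width: 0.085
```

Request:
servo_tool([
  [0.024,-0.018,0,0,0.085],
  [0.024,-0.018,0,0,0.085],
  [0,0,0,0,0.085],
  [0,0,0,0,0.085],
])

```text
t: 1.9
position: [0.5362, -0.1827, 0.2451]
orientation: [0.993, 0.117, -0.001, 0.0]
ft_force: [0.1, -0.1, 0.5]
gripper_width: 0.0851
```

Run:
```python
from h import *
o=snap('wrist','w2.png');print(o['t'],o['position'],o['orientation'],o['ft_force'],np.abs(o['dq']).max(),proj('w2',(.537,-.178,.11)))
```

```text
1.9 [ 0.53616261 -0.18268294  0.24507332] [ 9.93178276e-01  1.16604510e-01 -5.07987285e-04  2.07105298e-04] [ 0.06274366 -0.08823267  0.50128565] 0.010168000113609335 (np.float64(273.39356532074635), np.float64(205.07073285613788))
```

View pics/w2.png

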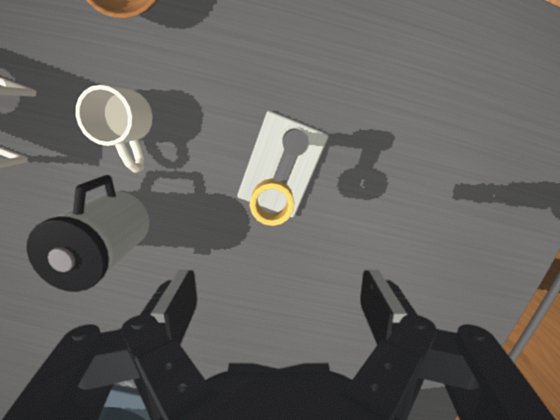

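The wrist view shows the ring at (271,203), against a predicted (273,205), so they agree to within 2 mm. I'll take two lower stereo views on the way to the tamper.

Request:
servo_tool([
  [-0.005,0.025,0.03,0,0.085],
  [-0.005,0.025,0.03,0,0.085],
  [0,0,0,0,0.085],
  [0,0,0,0,0.085],
])

```text
t: 2.45
position: [0.5387, -0.2328, 0.1858]
orientation: [0.993, 0.117, 0.0, -0.0]
ft_force: [0.2, -0.2, -0.4]
gripper_width: 0.0852
```

```bash
python3 -c "
from h import *
o=snap('wrist','w3.png');print(o['position'])"
```

```text
[ 0.53869773 -0.23280691  0.18575155]
```

Request:
servo_tool([
  [0,-0.05,0,0,0.085],
  [0,-0.05,0,0,0.085],
  [0,0,0,0,0.085],
  [0,0,0,0,0.085],
])

```text
t: 3.0
position: [0.5162, -0.1351, 0.1864]
orientation: [0.993, 0.118, 0.001, 0.0]
ft_force: [-0.9, -0.3, 0.0]
gripper_width: 0.0853
```

```bash
cat > ring.py <<'E'
from h import *
from scipy.optimize import least_squares
def feat(pts):
    h=cv2.convexHull(np.float32(pts).reshape(-1,1,2));m=cv2.moments(h);return np.array([m['m10']/m['m00'],m['m01']/m['m00'],np.sqrt(m['m00'])])
def mask(f,p):
    im=cv2.cvtColor(cv2.imread('pics/%s.png'%f),cv2.COLOR_BGR2HSV)
    m=((im[...,0]>15)&(im[...,0]<32)&(im[...,1]>110)).astype(np.uint8)
    u,v=map(int,proj(f,p));k=np.zeros_like(m);cv2.circle(k,(u,v),60 if f[0]=='w' else 25,1,-1);m&=k
    n,l,s,_=cv2.connectedComponentsWithStats(m);i=1+s[1:,4].argmax()
    y,x=np.nonzero(l==i);P=np.c_[x,y].astype(float)
    return np.vstack([P+d for d in((.5,.5),(-.5,.5),(.5,-.5),(-.5,-.5))]),s[i]
a=np.linspace(0,6.283,60)
def model(f,p,hs=(0,-.024)):
    return [proj(f,(p[0]+.021*np.cos(t),p[1]+.021*np.sin(t),p[2]+h)) for t in a for h in hs]
def solve(fs,p0=(.537,-.178,.11)):
    F={}
    for f in fs: P,s=mask(f,p0);F[f]=feat(P);print(f,s,F[f].round(2))
    fun=lambda p:np.concatenate([(feat(model(f,p))-F[f])*np.array([1,1,.5]) for f in fs])
    r=least_squares(fun,p0,diff_step=1e-4);return r.x,r.fun.round(2)
E
python3 - <<'E'
from ring import *
o=snap('wrist','w4.png');print(o['t'],o['position'])
for s in(['w2','w3','w4'],['w3','w4'],['t1','s1'],['w2','w3','w4','t1','s1']): print(s,*solve(s))
a=[cv2.imread('pics/%s.png'%f) for f in('w3','w4')]
cv2.imwrite('pics/c2.png',cv2.resize(np.hstack(a),(800,300)))
E
```

```text
3.0 [ 0.51621189 -0.13514668  0.18635894]
w2 [249 179  45  47 986] [271.36 202.44  40.53]
w3 [ 175  184   60   59 1896] [204.64 213.1   52.5 ]
w4 [ 309  185   58   58 1818] [336.73 213.68  51.84]
['w2', 'w3', 'w4'] [ 0.53716861 -0.17597007  0.11272378] [ 0.1  -0.13  0.49  0.28 -0.25  0.58 -0.36  0.33  0.65]
w3 [ 175  184   60   59 1896] [204.64 213.1   52.5 ]
w4 [ 309  185   58   58 1818] [336.73 213.68  51.84]
['w3', 'w4'] [ 0.53727174 -0.17598313  0.11289639] [ 0.26 -0.3   0.6  -0.26  0.28  0.67]
t1 [364 224  21  19 174] [373.96 233.14  18.4 ]
s1 [195 187  19  20 259] [204.39 196.32  17.64]
['t1', 's1'] [ 0.53704354 -0.17750122  0.11613244] [-0.25  0.05  0.33 -0.28 -0.01  0.03]
w2 [249 179  45  47 986] [271.36 202.44  40.53]
w3 [ 175  184   60   59 1896] [204.64 213.1   52.5 ]
w4 [ 309  185   58   58 1818] [336.73 213.68  51.84]
t1 [364 224  21  19 174] [373.96 233.14  18.4 ]
s1 [195 187  19  20 259] [204.39 196.32  17.64]
['w2', 'w3', 'w4', 't1', 's1'] [ 0.53737823 -0.17610027  0.11363029] [ 0.26 -0.03  0.55  0.21 -0.08  0.69  0.11  0.49  0.76 -1.17 -0.12  0.31
  0.41  0.8   0.02]
```

View pics/c2.png

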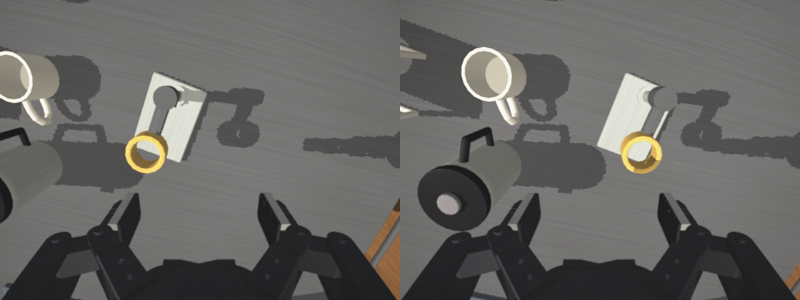

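Ring estimate is (0.537,-0.176,0.112), at wrist-view pixels (205,213) and (337,214). Now to the tamper.

Request:
servo_tool([
  [0.0,0.0,-0.045,0,0.085],
  [0.0,-0.04,-0.042,0,0.085],
  [0.018,-0.053,0,0,0.085],
  [0.018,-0.053,0,0,0.085],
  [0.018,-0.053,0,0,0.085],
])

```text
t: 3.68
position: [0.5225, 0.0713, 0.2728]
orientation: [0.993, 0.116, 0.001, 0.0]
ft_force: [0.6, -0.4, 0.6]
gripper_width: 0.0849
```

Request:
servo_tool([
  [0.018,-0.053,0,0,0.085],
  [0.018,-0.053,0,0,0.085],
  [0,0,0,0,0.085],
  [0,0,0,0,0.085],
])

```text
t: 4.18
position: [0.5327, 0.181, 0.2722]
orientation: [0.993, 0.116, -0.0, 0.0]
ft_force: [0.7, -0.3, -0.7]
gripper_width: 0.085
```

Run:
```python
from h import *
o=snap('wrist','w5.png');print(o['t'],o['position'],o['orientation'],proj('w5',(.537,.187,.138)))
```

```text
4.175 [0.53269433 0.1809709  0.27218546] [ 9.93190879e-01  1.16497491e-01 -9.09034127e-05  4.52291786e-04] (np.float64(272.7364376276354), np.float64(201.68967760009994))
```

View pics/w5.png

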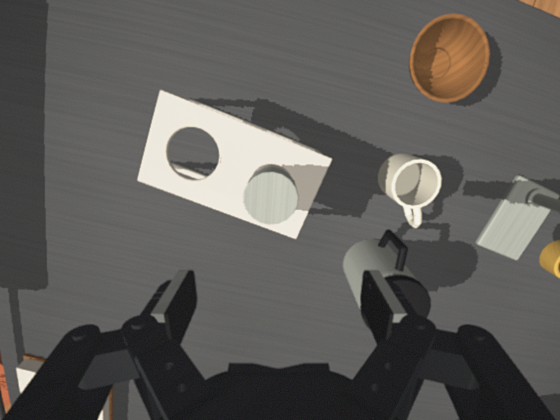

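The head top disc is centred near (271,197) (columns 244–298, lower edge 225) in the sleeve. The jaws are clear.

Run:
```python
from h import *
o=env.get_obs();Rm=R.from_quat(o['orientation']).as_matrix()
im=cv2.cvtColor(cv2.imread('pics/w5.png'),cv2.COLOR_BGR2GRAY)
print(im[197,236:306:2],im[160:232:3,271])
def circ(p,h): return [proj('w5',(p[0]+.026*np.cos(t),p[1]+.026*np.sin(t),p[2]+h)) for t in np.linspace(0,6.28,40)]
p=(.537,.187,.138);c=np.array(circ(p,0));print(c.min(0),c.max(0))
p=atz('w5',271.3,198,.138);c=np.array(circ(p,0));print(p,c.min(0),c.max(0),Rm.T@(p-o['position']))
```

```text
[232 233 233 230 202 192 196 200 195 196 193 198 201 198 199 196 194 196
 199 198 200 201 200 198 200 194 195 198 198 199 198 156 162 162 163] [233 215 101  89 181 196 196 196 196 196 198 194 194 195 197 196 198 200
 200 199 200 202 235 224]
[244.94418946 174.27948991] [300.52671678 227.58577696]
[0.54017711 0.1891131  0.138     ] [243.39451329 170.36689478] [299.20491117 224.11100708] [ 0.00933558 -0.00698973  0.13424514]
```

Request:
servo_tool([
  [0.004,-0.0035,0.03,0,0.085],
  [0.004,-0.0035,0.05,0,0.085],
  [0,0,0.03,0,0.085],
  [0,0,0.015,0,0.085],
  [0,0,0.012,0,0.085],
])

```text
t: 4.85
position: [0.539, 0.19, 0.1353]
orientation: [0.993, 0.116, 0.0, 0.0]
ft_force: [0.4, -0.1, 0.1]
gripper_width: 0.0852
```

Request:
servo_tool([
  [0,0,0.011,0,0.085],
  [0,0,0,0,0.07],
  [0,0,0,0,0.06],
  [0,0,0,0,0.055],
  [0,0,0,0,0.055],
])

```text
t: 5.48
position: [0.5385, 0.1911, 0.1247]
orientation: [0.993, 0.117, 0.0, -0.0]
ft_force: [0.6, 0.2, -0.1]
gripper_width: 0.0549
```

Run:
```python
from h import *
o=snap('wrist','w6.png');print(o['t'],o['position'],o['ft_force'],o['gripper_width'])
```

```text
5.475 [0.53850883 0.19109933 0.12467895] [ 0.57049279  0.1841734  -0.05961097] 0.05485956712452745
```

View pics/w6.png

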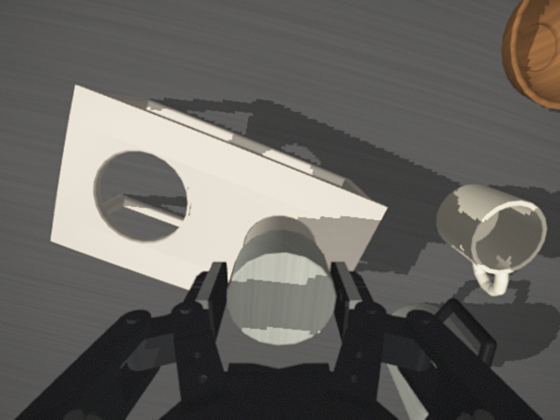

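The head sits centred between the pads (disc centre at about (280,298)). Grip and lift.

Request:
servo_tool([
  [0,0,0,0,0.045],
  [0,0,0,0,0.045],
  [0,0,0,0,0.045],
  [0,0,0,0,0.045],
], force=50)

```text
t: 6.02
position: [0.5385, 0.1909, 0.125]
orientation: [0.993, 0.117, 0.0, -0.0]
ft_force: [-2.1, -0.9, 6.9]
gripper_width: 0.0506
```

Request:
servo_tool([
  [0,0,-0.005,0,0.045],
  [0,0,-0.01,0,0.045],
  [0,0,-0.015,0,0.045],
  [0,0,-0.02,0,0.045],
  [0,0,0,0,0.045],
])

```text
t: 6.65
position: [0.5393, 0.1914, 0.1763]
orientation: [0.993, 0.117, 0.002, -0.0]
ft_force: [1.1, -1.1, -4.0]
gripper_width: 0.0503
```

Request:
servo_tool([
  [0,0,-0.03,0,0.045],
  [0,0,-0.04,0,0.045],
  [0,0,-0.035,0,0.045],
  [0,0,-0.019,0,0.045],
  [0,0,0,0,0.045],
])

```text
t: 7.28
position: [0.5387, 0.1912, 0.2991]
orientation: [0.993, 0.117, 0.001, -0.0]
ft_force: [0.1, -0.0, -3.8]
gripper_width: 0.0502
```

Run:
```python
from h import *
o=snap('wrist','w7.png');snap('scene','s7.png');print(o['t'],o['position'],o['orientation'],o['ft_force'],o['torque'],o['gripper_width'])
p=np.array(o['position'])-[0,0,.015]
u=[proj('s7',p+[0,0,h]) for h in(.028,-.075)];print(u)
x,y=map(int,np.mean(u,0))
a=cv2.imread('pics/s7.png')[max(0,y-50):y+50,x-50:x+50]
cv2.imwrite('pics/c3.png',np.hstack([cv2.resize(a,(400,400),interpolation=3),cv2.resize(cv2.imread('pics/w7.png'),(400,300)).__class__ is None or cv2.copyMakeBorder(cv2.resize(cv2.imread('pics/w7.png'),(400,300)),0,100,0,0,0)]))
```

```text
7.275 [0.53872753 0.19118815 0.29908208] [ 9.93117166e-01  1.17120229e-01  1.03615407e-03 -2.70948404e-04] [ 0.14512343 -0.02607387 -3.81215072] [ 0.01234428  0.03382091 -0.02477481] 0.05015332903573432
[(np.float64(375.05690722760755), np.float64(161.3918953026703)), (np.float64(367.5066240996413), np.float64(193.04915000831653))]
```

View pics/c3.png

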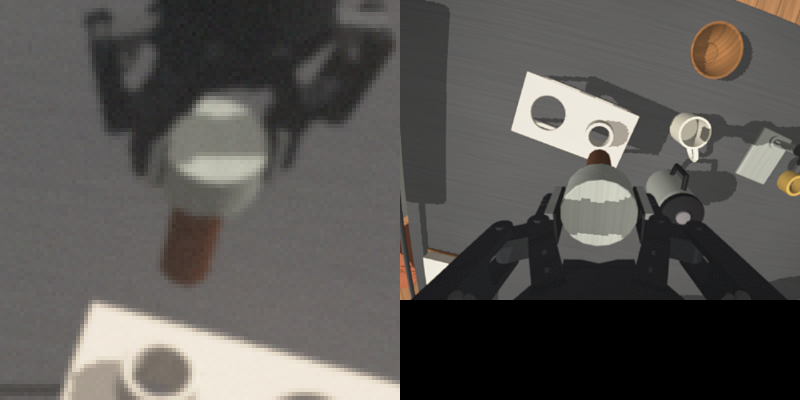

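The tamper hangs straight in the jaws, and its handle tip is visible to the wrist camera at about (277,212) full-size. I'll measure the tip and head in the tool frame, then fly over to the ring.

```bash
cat > tip.py <<'E'
from h import *
from scipy.optimize import least_squares
def tip(f,o,zt=.090):
    # far edge of the handle end (dark wood) -> centre of end disc in tool frame
    im=cv2.cvtColor(cv2.imread('pics/%s.png'%f),cv2.COLOR_BGR2HSV).astype(int)
    T=np.eye(4);T[:3,:3]=R.from_quat(o['orientation']).as_matrix();T[:3,3]=o['position']
    m=((im[...,0]<12)|(im[...,0]>172))&(im[...,1]>90)&(im[...,2]<140)
    k=np.zeros(m.shape,bool);k[190:245,245:310]=1;m&=k
    m=cv2.morphologyEx(m.astype(np.uint8),cv2.MORPH_OPEN,np.ones((3,3)))
    y,x=np.nonzero(m);cols=np.unique(x);top=np.array([y[x==c].min() for c in cols])
    print('cols',cols.min(),cols.max(),'top',top.min())
    W=lambda p:(T@np.r_[p,1])[:3]
    a=np.linspace(-1.1,1.1,45)
    s=(cols>cols.min()+3)&(cols<cols.max()-3)
    def fun(q):
        c=np.array([proj(f,W((q[0]+.013*np.cos(t),q[1]+.013*np.sin(t),zt))) for t in a]);c=c[np.argsort(c[:,0])]
        return np.interp(cols[s],c[:,0],c[:,1])-(top[s]-.5)
    r=least_squares(fun,(0,0),diff_step=1e-3,x_scale=.01);return r.x,np.abs(r.fun).mean()
E
python3 - <<'E'
from tip import *
o=env.get_obs();print(tip('w7',o),tip('w7',o,.087),tip('w7',o,.093))
im=cv2.cvtColor(cv2.imread('pics/w7.png'),cv2.COLOR_BGR2HSV)
print(im[200:232:2,278].tolist()); print(im[220,255:305:3].tolist())
E
```

```text
cols 262 289 top 211
cols 262 289 top 211
cols 262 289 top 211
(array([-0.00122562,  0.00011547]), np.float64(0.8878309243037757)) (array([-0.00025479,  0.00018276]), np.float64(0.8833661533124895)) (array([-2.19072421e-03,  6.82921790e-05]), np.float64(0.8917380974502129))
[[21, 30, 110], [16, 30, 111], [18, 28, 109], [21, 21, 238], [18, 37, 220], [10, 108, 59], [10, 115, 62], [10, 130, 61], [10, 113, 61], [10, 123, 62], [8, 115, 62], [12, 123, 62], [11, 113, 63], [12, 130, 63], [10, 102, 65], [35, 17, 91]]
[[19, 25, 144], [20, 28, 229], [19, 15, 244], [11, 103, 99], [11, 139, 81], [9, 128, 78], [11, 138, 70], [10, 120, 64], [13, 127, 58], [12, 125, 57], [11, 121, 59], [10, 125, 55], [12, 141, 47], [17, 39, 205], [21, 17, 239], [22, 16, 238], [21, 17, 239]]
```

Request:
servo_tool([
  [-0.0125,0.051,0,0,0.045],
  [-0.0125,0.051,0,0,0.045],
  [-0.0125,0.051,0,0,0.045],
  [-0.0125,0.051,0,0,0.045],
  [-0.0125,0.051,0,0,0.045],
])

```text
t: 8.0
position: [0.5361, -0.0732, 0.2968]
orientation: [0.993, 0.117, -0.001, -0.0]
ft_force: [1.4, 0.2, -3.9]
gripper_width: 0.0501
```

Request:
servo_tool([
  [-0.0125,0.051,0,0,0.045],
  [-0.0125,0.051,0,0,0.045],
  [0,0,0.02,0,0.045],
  [0,0,0.02,0,0.045],
  [0,0,0,0,0.045],
])

```text
t: 8.62
position: [0.5348, -0.1763, 0.2557]
orientation: [0.993, 0.117, -0.002, -0.001]
ft_force: [0.4, 0.5, -3.5]
gripper_width: 0.0506
```

Request:
servo_tool([
  [0.003,0.0005,0.015,0,0.045],
  [0,0,0.015,0,0.045],
  [0,0,0,0,0.045],
  [0,0,0,0,0.045],
])

```text
t: 9.12
position: [0.5395, -0.1764, 0.2285]
orientation: [0.993, 0.117, 0.0, 0.0]
ft_force: [-0.2, -0.6, -3.2]
gripper_width: 0.0503
```

Run:
```python
from tip import *
o=snap('wrist','w8.png');print(o['t'],o['position'],o['orientation'],o['ft_force'])
Rm=R.from_quat(o['orientation']).as_matrix();P=np.array(o['position'])
im=cv2.imread('pics/w8.png');b=cv2.resize(im[150:300,180:380],None,fx=4,fy=4,interpolation=3)
def draw(c,r,col):
    for t in np.linspace(0,6.28,150):
        u=proj('w8',c+r*np.array([np.cos(t),np.sin(t),0]));cv2.circle(b,(int((u[0]-180+.5)*4),int((u[1]-150+.5)*4)),1,col,-1)
draw(np.array([.5372,-.176,.1125]),.021,(0,0,255));draw(np.array([.5372,-.176,.1125]),.0152,(0,0,255))
draw(P+Rm@[-.0012,0,.09],.013,(0,255,0))
cv2.imwrite('pics/c4.png',b)
```

```text
9.125 [ 0.5394949  -0.176357    0.22848392] [9.93110579e-01 1.17180907e-01 1.10279035e-04 3.95976376e-05] [-0.21700452 -0.60855563 -3.17978733]
```

View pics/c4.png

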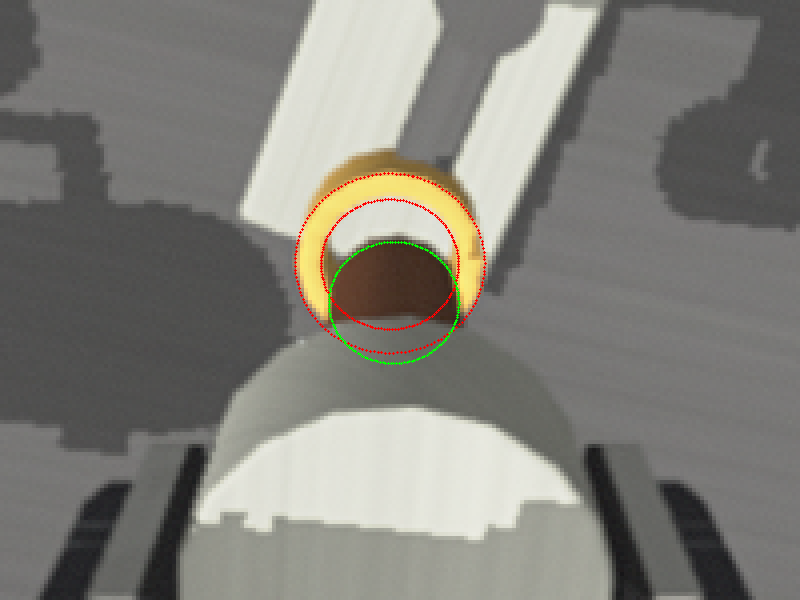

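The overlay fits: ring (red) matches the rim, and the handle end (green) sits within about 1 px of the real edge. The tip needs about 1.5 mm along -x; then I'll lower it gently.

Request:
servo_tool([
  [-0.0014,-0.001,0.008,0,0.045],
  [0,0,0.008,0,0.045],
  [0,0,0.004,0,0.045],
  [0,0,0,0,0.045],
  [0,0,0,0,0.045],
])

```text
t: 9.8
position: [0.5379, -0.1758, 0.2084]
orientation: [0.993, 0.117, 0.0, 0.0]
ft_force: [-0.1, 0.7, -2.8]
gripper_width: 0.0505
```

Run:
```python
from tip import *
o=snap('wrist','w9.png');print(o['t'],o['position'],o['orientation'],o['ft_force'])
Rm=R.from_quat(o['orientation']).as_matrix();P=np.array(o['position'])
im=cv2.imread('pics/w9.png');b=cv2.resize(im[170:320,180:380],None,fx=4,fy=4,interpolation=3)
def draw(c,r,col):
    for t in np.linspace(0,6.28,150):
        u=proj('w9',c+r*np.array([np.cos(t),np.sin(t),0]));cv2.circle(b,(int((u[0]-180+.5)*4),int((u[1]-170+.5)*4)),1,col,-1)
draw(np.array([.5372,-.176,.1125]),.021,(0,0,255));draw(np.array([.5372,-.176,.1125]),.0152,(0,0,255))
draw(P+Rm@[-.0007,0,.09],.013,(0,255,0))
cv2.imwrite('pics/c5.png',b)
```

```text
9.8 [ 0.53789978 -0.1757916   0.20842921] [9.93119859e-01 1.17102207e-01 1.33126744e-04 4.35919987e-05] [-0.06157365  0.69446958 -2.84726781]
```

View pics/c5.png

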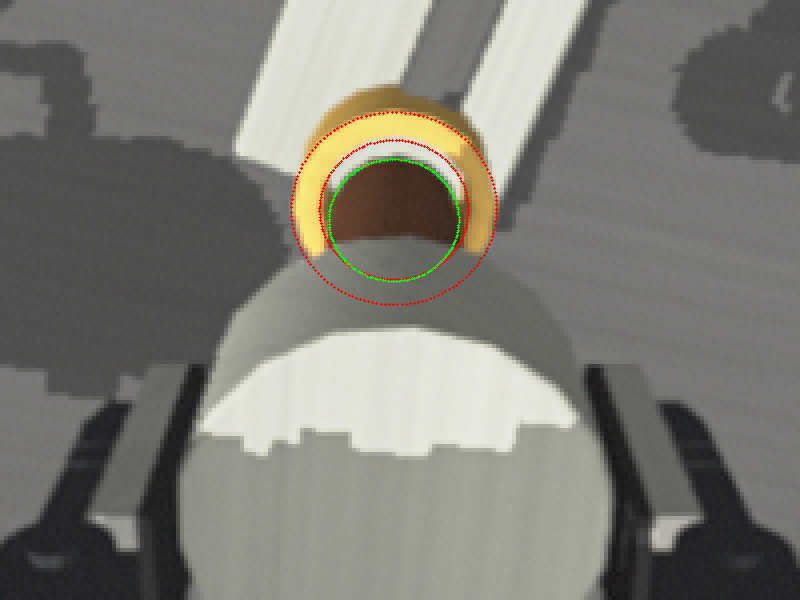

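The handle end (centre column about 394 in the crop) is centred in the ring opening. I'll lower in small steps, watching the force.

Request:
servo_tool([
  [0,0,0.002,0,0.045],
  [0,0,0.002,0,0.045],
  [0,0,0.0015,0,0.045],
  [0,0,0,0,0.045],
])

```text
t: 10.35
position: [0.5376, -0.1757, 0.2026]
orientation: [0.993, 0.117, -0.0, -0.0]
ft_force: [-0.7, 0.2, -3.3]
gripper_width: 0.0502
```

Request:
servo_tool([
  [0,0,0.001,0,0.045],
  [0,0,0.001,0,0.045],
  [0,0,0.001,0,0.045],
  [0,0,0,0,0.045],
])

```text
t: 10.85
position: [0.5377, -0.1757, 0.1997]
orientation: [0.993, 0.117, -0.0, -0.0]
ft_force: [-0.3, 0.1, -3.3]
gripper_width: 0.0507
```

Request:
servo_tool([
  [0,0,0.001,0,0.045],
  [0,0,0.001,0,0.045],
  [0,0,0.001,0,0.045],
  [0,0,0,0,0.045],
])

```text
t: 11.35
position: [0.5377, -0.1757, 0.1967]
orientation: [0.993, 0.117, -0.0, -0.0]
ft_force: [-0.2, 0.9, -3.6]
gripper_width: 0.0502
```

Request:
servo_tool([
  [0,0,0.001,0,0.045],
  [0,0,0.001,0,0.045],
  [0,0,0.001,0,0.045],
  [0,0,0,0,0.045],
])

```text
t: 11.85
position: [0.5377, -0.1757, 0.1937]
orientation: [0.993, 0.117, -0.0, -0.0]
ft_force: [-0.6, -0.1, -2.8]
gripper_width: 0.0507
```

Request:
servo_tool([
  [0,0,0.0015,0,0.045],
  [0,0,0.0015,0,0.045],
  [0,0,0.0015,0,0.045],
  [0,0,0.0015,0,0.045],
  [0,0,0,0,0.045],
])

```text
t: 12.48
position: [0.5377, -0.1757, 0.1876]
orientation: [0.993, 0.117, -0.0, -0.0]
ft_force: [-0.5, -0.4, -3.7]
gripper_width: 0.0505
```

Request:
servo_tool([
  [0,0,0.002,0,0.045],
  [0,0,0.002,0,0.045],
  [0,0,0.002,0,0.045],
  [0,0,0.002,0,0.045],
  [0,0,0,0,0.045],
])

```text
t: 13.1
position: [0.5376, -0.1757, 0.1796]
orientation: [0.993, 0.117, -0.0, -0.0]
ft_force: [0.2, -0.5, -3.6]
gripper_width: 0.0504
```

No contact and well inside the ring. Continuing down.

Request:
servo_tool([
  [0,0,0.003,0,0.045],
  [0,0,0.003,0,0.045],
  [0,0,0.003,0,0.045],
  [0,0,0.003,0,0.045],
  [0,0,0.003,0,0.045],
])

```text
t: 13.72
position: [0.5377, -0.1757, 0.1646]
orientation: [0.993, 0.117, -0.0, -0.0]
ft_force: [0.1, 0.5, -3.6]
gripper_width: 0.0505
```

Request:
servo_tool([
  [0,0,0.003,0,0.045],
  [0,0,0.003,0,0.045],
  [0,0,0.003,0,0.045],
  [0,0,0.003,0,0.045],
  [0,0,0.003,0,0.045],
])

```text
t: 14.35
position: [0.5377, -0.1757, 0.1496]
orientation: [0.993, 0.117, 0.0, -0.0]
ft_force: [-0.1, -0.1, -3.5]
gripper_width: 0.0504
```

Request:
servo_tool([
  [0,0,0.003,0,0.045],
  [0,0,0.003,0,0.045],
  [0,0,0.003,0,0.045],
  [0,0,0.002,0,0.045],
  [0,0,0,0,0.045],
])

```text
t: 14.98
position: [0.5377, -0.1757, 0.1386]
orientation: [0.993, 0.117, -0.0, -0.0]
ft_force: [-0.6, -0.2, -3.9]
gripper_width: 0.0503
```

Request:
servo_tool([
  [0,0,0.002,0,0.045],
  [0,0,0.002,0,0.045],
  [0,0,0.002,0,0.045],
  [0,0,0.001,0,0.045],
  [0,0,0,0,0.045],
])

```text
t: 15.6
position: [0.5377, -0.1757, 0.1317]
orientation: [0.993, 0.117, -0.0, -0.0]
ft_force: [-0.1, 0.3, -2.7]
gripper_width: 0.0506
```

Request:
servo_tool([
  [0,0,0.0005,0,0.045],
  [0,0,0.0005,0,0.045],
  [0,0,0.0005,0,0.045],
  [0,0,0.0005,0,0.045],
])

```text
t: 16.1
position: [0.5377, -0.1757, 0.1298]
orientation: [0.993, 0.117, -0.0, -0.0]
ft_force: [0.5, 0.3, -3.9]
gripper_width: 0.0506
```

Request:
servo_tool([
  [0,0,0.0005,0,0.045],
  [0,0,0.0005,0,0.045],
  [0,0,0,0,0.045],
])

```text
t: 16.48
position: [0.5378, -0.1757, 0.1288]
orientation: [0.993, 0.117, 0.0, -0.0]
ft_force: [1.0, -0.0, -4.4]
gripper_width: 0.0504
```

Request:
servo_tool([
  [0,0,0.0005,0,0.045],
  [0,0,0.0005,0,0.045],
  [0,0,0,0,0.045],
])

```text
t: 16.85
position: [0.5377, -0.1757, 0.1278]
orientation: [0.993, 0.117, -0.0, -0.0]
ft_force: [0.7, 0.6, -4.4]
gripper_width: 0.0502
```

Request:
servo_tool([
  [0,0,0.0005,0,0.045],
  [0,0,0,0,0.045],
])

```text
t: 17.1
position: [0.5377, -0.1757, 0.1273]
orientation: [0.993, 0.117, -0.0, -0.0]
ft_force: [-0.4, 0.0, -4.2]
gripper_width: 0.0509
```

Request:
servo_tool([
  [0,0,0.0005,0,0.045],
  [0,0,0,0,0.045],
])

```text
t: 17.35
position: [0.5378, -0.1757, 0.1272]
orientation: [0.993, 0.117, 0.0, 0.0]
ft_force: [-2.5, 0.5, 4.8]
gripper_width: 0.0506
```

Request:
servo_tool([
  [0,0,0.0005,0,0.045],
  [0,0,0,0,0.045],
])

```text
t: 17.6
position: [0.5378, -0.1758, 0.1271]
orientation: [0.993, 0.117, 0.0, 0.0]
ft_force: [-3.6, 1.0, 9.8]
gripper_width: 0.0502
```

Contact at TCP z 0.127, so the shoulder is at about 0.112, which matches the rim seen by eye. I'll ease back a little and open gradually.

Request:
servo_tool([
  [0,0,-0.0004,0,0.045],
  [0,0,0,0,0.045],
  [0,0,0,0,0.045],
], force=20)

```text
t: 17.98
position: [0.5378, -0.1757, 0.1271]
orientation: [0.993, 0.117, 0.0, 0.0]
ft_force: [-2.3, 1.2, 6.7]
gripper_width: 0.0502
```

Request:
servo_tool([
  [0,0,0,0,0.052],
  [0,0,0,0,0.054],
  [0,0,0,0,0.06],
  [0,0,0,0,0.07],
  [0,0,0,0,0.075],
])

```text
t: 18.6
position: [0.5378, -0.1757, 0.1267]
orientation: [0.993, 0.117, 0.0, -0.0]
ft_force: [0.2, 0.6, -0.0]
gripper_width: 0.0749
```

Run:
```python
from h import *
o=snap('wrist','w10.png');print(o['t'],o['position'],o['ft_force'],o['gripper_width'])
a=[cv2.imread('pics/w10.png')]
snap('scene','s10.png');s=cv2.imread('pics/s10.png')[130:280,110:310]
cv2.imwrite('pics/c6.png',np.hstack([cv2.resize(a[0],(400,300)),cv2.resize(s,(400,300),interpolation=3)]))
```

```text
18.6 [ 0.53778959 -0.17570594  0.12666259] [ 0.17785172  0.57279856 -0.02552393] 0.07492790833678056
```

View pics/c6.png

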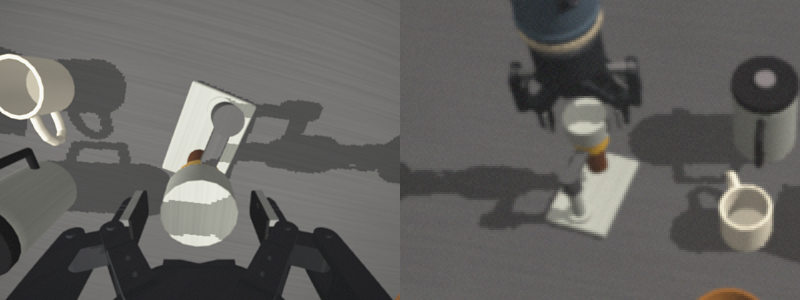

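The tamper stands upright with its head on the ring and the handle showing below it. The jaws are clear on both sides and the wrist force is about 0, so I'll withdraw straight up.

Request:
servo_tool([
  [0,0,-0.01,0,0.085],
  [0,0,-0.03,0,0.085],
  [0,0,-0.04,0,0.085],
  [0,0,-0.04,0,0.085],
  [0,0,-0.03,0,0.085],
])

```text
t: 19.32
position: [0.538, -0.1758, 0.2794]
orientation: [0.993, 0.117, 0.001, 0.0]
ft_force: [-0.5, -0.0, 0.3]
gripper_width: 0.0854
```

Request:
servo_tool([
  [0,0,0,0,0.085],
  [0,0,0,0,0.085],
  [0,0,0,0,0.085],
  [0,0,0,0,0.085],
])

```text
t: 19.82
position: [0.5374, -0.1756, 0.2759]
orientation: [0.993, 0.117, -0.001, -0.0]
ft_force: [-0.3, 0.3, -0.0]
gripper_width: 0.085
```

Run:
```python
from h import *
o=snap('wrist','w11.png');snap('top','t11.png');print(o['t'],o['position'],o['ft_force'])
w=cv2.resize(cv2.imread('pics/w11.png'),(400,300));s=cv2.resize(cv2.imread('pics/t11.png')[100:310,120:400],(400,300))
cv2.imwrite('pics/c7.png',np.hstack([w,s]))
```

```text
19.825 [ 0.53743635 -0.17563945  0.27592516] [-0.25035844  0.26564435 -0.00246985]
```

View pics/c7.png

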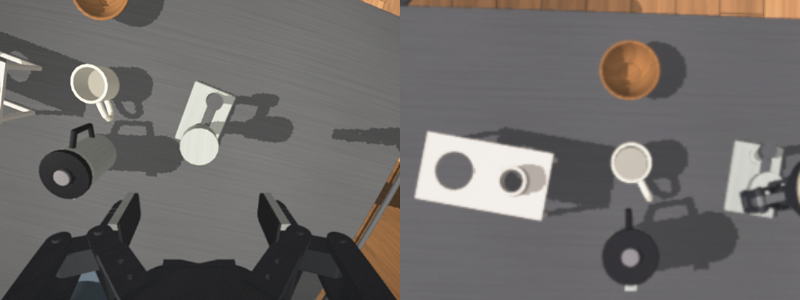

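The tamper is seated on the ring with the gripper clear, the sleeve is empty, and the jug, cup and bowl are where they were.

```bash
python3 -c "
from station import env
print(env.hand_in())"
```

```text
the job is handed in; nothing more can be done
None
```

The tamper is in its brass ring holder with the head resting on the ring. I handed the job in at about 19.9 s of the 72 s allowed.

- **Lift:** I gripped the tamper by the head at 50 N and raised it straight out of the rack sleeve.
- **Finding the ring:** The camera views put the ring's centre at about (0.537, -0.176) m, with the rim about 112 mm up. I lined up the handle end to that in the wrist pictures.
- **Lowering:** The handle went down through the ring in small steps with no contact until the head seated. Wrist force then changed by about 14 N, with the shoulder at about 112 mm, which matches the rim height seen by camera. I eased back slightly and opened the jaws gradually.
- **Last checks:** After withdrawing, the wrist force was about 0 N. The pictures show the head on the ring and the sleeve empty. The jug, cup and bowl look unmoved; I judged that by eye and did not measure it.

The fixed cameras alone gave a rim height about 4 mm higher (116 mm) than the wrist views. The seating contact agreed with the wrist views. No check failed.

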